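# Find the release notch in the movement case's edge and press its key

## Task

The steel strip along the front edge of the wooden watch-movement case has a release notch somewhere along it: feel or look for it, and with a fingertip press the key inside it all the way down, so that the clear lid is raised and stays ajar. Then take the hand away; do not touch the lid itself, and leave all the loose things on the bench where they are.

Things in the scene. Friction and masses are not known exactly. Their poses are not given: they have to be found in the camera images.
- case: Wooden storage case for watch movements, fixed: 190 mm deep (x), 340 mm long (y). Origin on the bench under its centre, z up, y along it; its -x side is its front, towards the robot, and carries the steel strip. Behind the strip (case x = -53 to -35 mm) stands a wooden wall 44 mm high; the lid's front edge is at case x = -30 mm.
- strip (a point): Centre of the top face of the steel edge strip (case x = -77 mm, y = 0), 52 mm above the bench; axes as the case's. Strip: flat, rigid, 32 mm wide in x, 300 mm long in y, with a 20 mm wooden block of equal height at either end. The notch in it can be felt by sweeping or tapping a fingertip along the top, or seen from above.
- places (a point): Same point as strip; it says where the notch can be. The notch is a gap right across the strip, 50 mm long in y, centred at y = -125, -75, -25, +25, +75 or +125 mm from here (varies). In it lies a flat steel release key, 26 x 40 mm (y), its top 10 mm below the strip's top. It goes straight down 8 mm, resists with 2 to 8 N, and stays where it is left.
- key (a joint): How far the release key in the notch is pressed, in m: 0 up, 0.008 fully down.
- lid: The clear plastic lid of the case with a steel front bar, 110 x 300 mm, shut at first with its top 50 mm above the bench. Origin on its hinge at the case's far side (case x = +80 mm, 44 mm up); its z is vertical when shut. The key lifts it by linkage: its front edge rises as the key goes down, to a tilt of 0.30 rad (about 32 mm at the front edge).
- jar: Bystander: a closed glass jar with a cap, 44 mm across and 62 mm tall, loose. Origin on the bench under it. To be left alone.
- cork: Bystander: a cork disc, 44 mm across and 26 mm tall, loose. Origin on the bench under it. To be left alone.
- loupe: Bystander: a black eye loupe standing on its wide end, 34 mm across and 30 mm tall, loose. Origin on the bench under it. To be left alone.
- driver: Bystander: a small screwdriver, 120 mm long, lying down, loose. Origin under its middle. To be left alone.
- tray: Bystander: a round metal parts tray, 94 mm across and 20 mm tall, loose. Origin on the bench under it. To be left alone.
- dome: Bystander: a clear dust dome with a ball knob on a white foot, 110 mm across and 91 mm tall, loose. Origin on the bench under it. To be left alone.
- holder: Bystander: a steel movement holder with a brass movement on it, 30 x 50 x 23 mm, loose. Origin on the bench under it. To be left alone.

How it is judged:
By the outcome, as a careful person would: the job done as asked, in the order asked, and still so for the second after the job is handed in, with the robot touching nothing.
It also fails if it takes over 61 s, if anything falls off the work surface, if the arm or the gripper's body presses on something with over 40 N, if the wrist force passes 120 N, or if a joint passes its speed limit or range.

## Robot

A 6-joint arm with a two-finger parallel gripper is mounted at the origin on the work surface. World frame = base frame: x ahead of the robot, y to its left, z up, the work surface at z = 0. Lengths are in m, angles in rad, forces in N, time in s.
With the tool pointing down it reaches from about 0.35 to 0.975 m from the base axis. Payload 7.1 kg.
Tool frame: the origin (TCP) lies midway between the tips of the shut fingers; the grasp point (between the pads) lies 19 mm behind it; z points along the fingers, y is the line along which they close (so a half turn about z gives the same grasp; the last joint's range is limited). The gripper opens to 88 mm and grips with 3 to 60 N. Pads are 20 mm wide; open, the fingers measure 115 mm over their backs; the gripper's body (75 mm by 178 mm) begins 61 mm behind the grasp point.
Start: joints at [1.144, 0.423, 1.63, -0, 1.089, -0.019], TCP at [0.248, 0.574, 0.223] pointing down, gripper open.
Joint ranges: [-3, 3], [-0.9, 2.11], [0.09, 2.58], [-1.31, 4.45], [0.11, 2.69], [-2.54, 2.54]. Speed limits (rad/s): [2.39, 2.39, 3.01, 3.14, 3.14, 3.14].

## Interface

Orientations are given as a unit quaternion [w, x, y, z].
In Python, from station import move_pose, movel, movej, command_gripper, wait, inverse_kinematics, read_camera, camera_info, MotionError, job_done, get_time, get_joint_pos, get_qvel, get_effort, get_tcp_pos, get_ee_rot, get_ft_force, get_ft_torque, get_grip_width, get_finger_force gives the robot as it stands. Calls block until the motion is done:
- move_pose(position, orientation): joint-space move of the TCP to a pose.
- movel(position, frame=None, v=0.15, until_force=None): straight line of the TCP; frame=None keeps the orientation; v is the mean speed in m/s. With until_force (N) it stops when the force on the tool has changed by that much, and returns True; else False.
- movej(angles): joint-space move.
- command_gripper(opening): opening from 0.0 (shut) to 1.0 (fully open); the grip force is fixed at half the most; returns when the fingers have stopped.
- wait(seconds).
- inverse_kinematics(position, orientation): joint angles nearest the present ones, or None.
- read_camera(name): name is "scene" or "top" or "wrist"; returns the picture (400x640x3 uint8, red, green, blue); there is no depth.
- camera_info(name): a dict with "intrinsics" (3x3 intrinsics, pixels), "T" (4x4, takes a point from camera to world coordinates); the wrist camera has in their place "tool_from_camera" (4x4, takes a point from camera to tool coordinates, whose origin is the TCP and whose axes are the flange's). Camera axes: x right, y up, looking along -z (the intrinsics and any distortion apply to the point x, -y, -z); pixel columns grow to the right and rows downward; lengths in m; the calibration is good to about 2 mm. A picture is of the moment at which its call begins: read the wrist's pose just before it. camera_info takes no time and is no camera call.
A pose or a line that the arm cannot do raises MotionError and nothing moves.
- job_done(): hands the job in; it is judged then, once.
Readings, each from a call of its own:
- get_time(): time.
- get_joint_pos(): joint angles.
- get_qvel(): joint speeds.
- get_effort(): joint torques, N m.
- get_tcp_pos(): TCP position.
- get_ee_rot(): TCP orientation.
- get_ft_force(): force on the tool from outside, world axes, zero at the start.
- get_ft_torque(): the same for the moment, N m.
- get_grip_width(): opening from 0.0 (shut) to 1.0 (fully open).
- get_finger_force(): force on a finger pad.
Only numpy, scipy, OpenCV 4.12 (cv2) and the standard library are available. Lean on these libraries where they do the work, as an engineer would, in place of code of your own. Each camera call takes 0.05 s, during which the arm holds its last target. There are 200 camera calls.

## Working session

There is one attempt and no reset: what is moved stays moved. The work goes in short steps, each a Python script; the robot and the scene stay as the last script left them, time stands still between calls to the robot, and variables do not carry over. Pictures are saved under pics/ and viewed, at most 10 in all, crops included, and the job is handed in when it is done.

```bash
mkdir -p pics
python3 - <<'E'
from station import *
import cv2
for n in("top","scene"):
    cv2.imwrite(f"pics/{n}0.png",read_camera(n)[:,:,::-1]); i=camera_info(n); print(n,i)
print(get_time(),get_ee_rot(),camera_info("wrist"))
E
```

```text
top {'intrinsics': array([[487.67755636,   0.        , 313.32315982],
       [  0.        , 487.67755636, 198.38052958],
       [  0.        ,   0.        ,   1.        ]]), 'T': array([[-0.12490405,  0.97093896, -0.20414826,  0.30651371],
       [-0.9921671 , -0.12184704,  0.02752732,  0.05190027],
       [ 0.00185249,  0.20598746,  0.97855288,  1.05481056],
       [ 0.        ,  0.        ,  0.        ,  1.        ]])}
scene {'intrinsics': array([[466.95751143,   0.        , 324.03297733],
       [  0.        , 466.95751143, 194.76907875],
       [  0.        ,   0.        ,   1.        ]]), 'T': array([[ 0.30041099, -0.7028487 ,  0.64479217,  1.10082908],
       [ 0.9536781 ,  0.21010223, -0.21530241, -0.15790832],
       [ 0.01585275,  0.67960338,  0.73340844,  0.70430295],
       [ 0.        ,  0.        ,  0.        ,  1.        ]])}
0.1 [-1.32444418e-04  2.02463707e-01  9.79289550e-01 -6.37403529e-04] {'intrinsics': array([[305.07316167,   0.        , 320.66218313],
       [  0.        , 305.07316167, 200.99963648],
       [  0.        ,   0.        ,   1.        ]]), 'tool_from_camera': array([[-7.05730655e-04,  9.56891511e-01,  2.90444726e-01,
         7.98817134e-02],
       [ 9.99999723e-01,  7.43705644e-04, -2.03658631e-05,
        -1.06278717e-03],
       [-2.35493304e-04,  2.90444632e-01, -9.56891771e-01,
        -1.61699181e-01],
       [ 0.00000000e+00,  0.00000000e+00,  0.00000000e+00,
         1.00000000e+00]])}
```

View pics/top0.png

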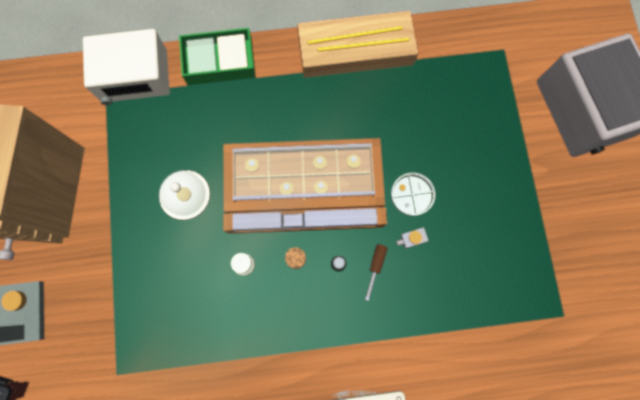

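View pics/scene0.png

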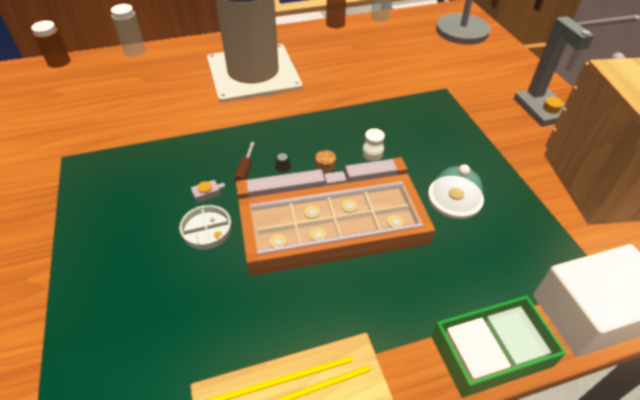

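The top view shows the case with its strip along row ~219, running from about x = 232 to 379, and a darker notch near (292,219). The jar (242,264) and the cork (295,258) stand in front of it. I'll enlarge this area to measure it.

```bash
cat > h.py <<'E'
from station import *
import numpy as np, cv2
def ray(K,T,u,v,z):
    d=T[:3,:3]@np.array([(u-K[0,2])/K[0,0],-(v-K[1,2])/K[1,1],-1]); o=T[:3,3]
    return o+d*(z-o[2])/d[2]
def top(u,v,z):
    i=camera_info("top"); return ray(i["intrinsics"],i["T"],u,v,z)
E
python3 - <<'E'
import cv2
a=cv2.imread("pics/top0.png")[195:280,215:395]
cv2.imwrite("pics/crop0.png",cv2.resize(a,None,fx=4.4,fy=4.4,interpolation=cv2.INTER_CUBIC))
E
```

```text
(no output)
```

View pics/crop0.png

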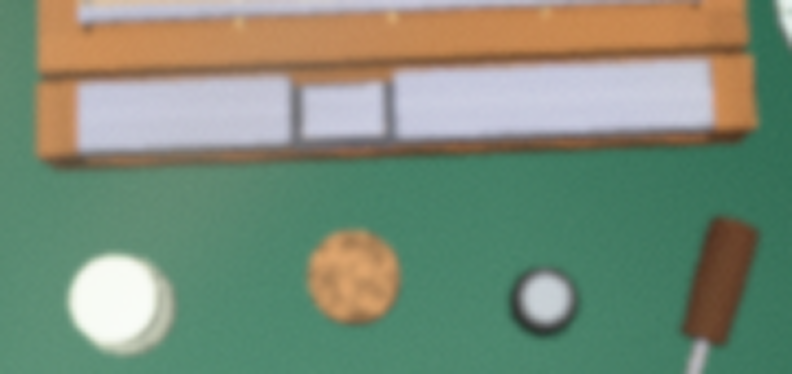

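In the crop the strip spans x = 77–713 and the notch 292–395, with its centre at (343,112). That puts it at y ≈ +24.5 mm along the strip, matching the +25 place.

```bash
cat >> h.py <<'E'
c=lambda u,v,z:top(215+u/4.4-.4,195+v/4.4-.4,z)
TL,BL,TR,BR=[c(*p,.052) for p in((77,84),(77,152),(712,60),(714,132))]
ey=(TL+BL-TR-BR)/2; L=np.linalg.norm(ey); ey/=L; ex=np.cross(ey,[0,0,1])
S=(TL+BL+TR+BR)/4
N=S+.025*ey
from scipy.spatial.transform import Rotation as R
# tool z down, tool y along case y (sign nearest the present wrist)
def quat(s): 
    q=R.from_matrix(np.c_[np.cross(s*ey,[0,0,-1]),s*ey,[0,0,-1]]).as_quat(); return q[[3,0,1,2]]
E
python3 - <<'E'
from h import *
print("len",L,"width",np.linalg.norm(TL-BL),"S",S,"ey",ey,"ex",ex,"N",N,"key direct",c(344,112,.042))
for s in(1,-1):
    q=quat(s); print(s,q,inverse_kinematics(N+[0,0,.13],q))
E
```

```text
len 0.30120455117889583 width 0.03254605929348274 S [0.474711   0.04743945 0.052     ] ey [0.08974866 0.99596445 0.        ] ex [ 0.99596445 -0.08974866  0.        ] N [0.47695472 0.07233856 0.052     ] key direct [0.47698328 0.0720776  0.042     ]
1 [0.         0.04491967 0.9989906  0.        ] [ 1.25850068e-01  2.72628902e-01  1.97177865e+00 -4.44089210e-16
  8.97185097e-01 -1.35507667e+00]
-1 [-0.          0.9989906  -0.04491967  0.        ] [ 1.25850068e-01  2.72628902e-01  1.97177865e+00 -4.44089210e-16
  8.97185097e-01  1.78651598e+00]
```

The measured sizes match the given ones (301 × 32.5 mm), so I'll move above the notch with the fingers shut and check with the wrist camera.

Run:
```python
from h import *
command_gripper(0.0)
move_pose(N+[0,0,.13],quat(1))
movel(N+[0,0,.04],v=.1)
q=get_ee_rot();p=get_tcp_pos()
im=read_camera("wrist")
T=np.eye(4);T[:3,:3]=R.from_quat(np.array(q)[[1,2,3,0]]).as_matrix();T[:3,3]=p
i=camera_info("wrist");W=np.linalg.inv(T@i["tool_from_camera"]);K=i["intrinsics"]
for a,b,z in[(-.013,-.02,.042),(-.013,.02,.042),(.013,-.02,.042),(.013,.02,.042)]:
    x=W@np.r_[(N+a*ex+b*ey)[:2],z,1]; print(a,b,K[0,2]+K[0,0]*x[0]/-x[2],K[1,2]-K[1,1]*x[1]/-x[2])
cv2.imwrite("pics/w1.png",im[:,:,::-1]); print(p,get_time(),get_ft_force(),get_grip_width())
```

```text
-0.013 -0.02 294.42628880247327 204.15134606838822
-0.013 0.02 349.30855552768156 204.11099895728026
0.013 -0.02 295.312503738351 237.05055382196804
0.013 0.02 348.3869611342271 237.010285799405
[0.47736199 0.07244104 0.0924036 ] 4.5333 [0.27615426 0.76040379 0.30769813] 0.0058472053219510035
```

View pics/w1.png

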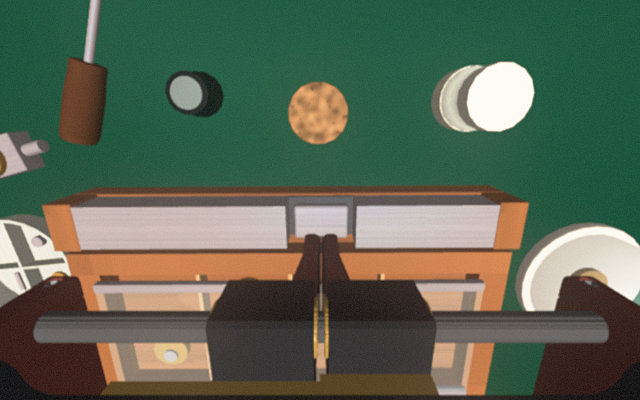

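In the wrist view the notch spans columns 288–355 and the key about 294–349, rows 205–237, which agrees with the prediction. The shut fingertips are directly above it, so I'll press.

Run:
```python
from h import *
movel(N+[0,0,.004],v=.08)
hit=movel(np.r_[N[:2],.030],v=.015,until_force=18)
print(hit,get_tcp_pos(),get_ft_force(),get_time())
wait(.2); print(get_tcp_pos(),get_ft_force())
```

```text
True [0.47692488 0.07233008 0.03426672] [-1.54761088  0.56470836  8.27980062] 6.4667
[0.47692364 0.07232178 0.03425874] [-1.75965877 -0.10909291  8.61069149]
```

Run:
```python
from h import *
p=get_tcp_pos()
hit=movel([p[0],p[1],.030],v=.01,until_force=25)
print(hit,get_tcp_pos(),get_ft_force()); wait(.3); print(get_tcp_pos(),get_ft_force())
movel(N+[0,0,.06],v=.08)
movel(N-.06*ex+[0,0,.18],v=.12)
print(get_tcp_pos(),get_ft_force(),get_time())
cv2.imwrite("pics/s2.png",cv2.resize(read_camera("scene")[120:290,170:500],None,fx=2.4,fy=2.4)[:,:,::-1])
```

```text
True [0.47698321 0.07233413 0.0342709 ] [-1.92397558 -0.16628354 10.47851109]
[0.47694808 0.0723287  0.03425931] [-1.9535105   0.33965039 10.80384211]
[0.41704801 0.07764253 0.23146882] [ 0.2282783   0.33390959 -0.28503154] 9.6167
```

View pics/s2.png

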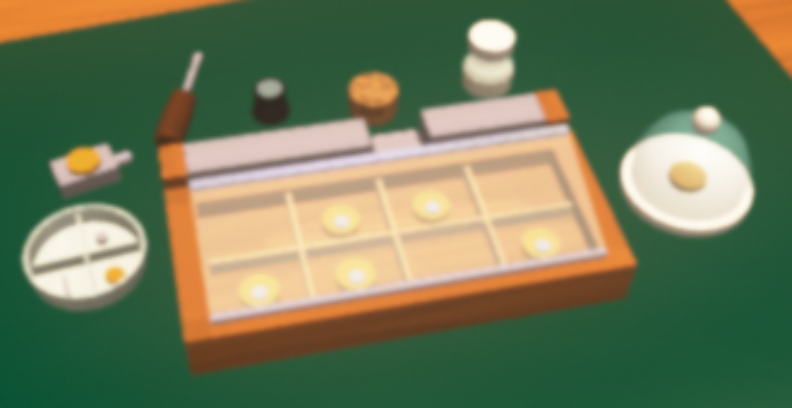

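The lid is up: its front bar now stands beside the strip at about crop (380,155). The loose things are where they were. I'll check the tilt with a projection and hand in if it is full.

Run:
```python
from h import *
i=camera_info("scene");W=np.linalg.inv(i["T"]);K=i["intrinsics"]
v={}
for t in(0,.15,.25,.3):
    P=(S+.157*ex+0*ey); r=.108; h=.006
    X=np.r_[(P-ex*(r*np.cos(t)+h*np.sin(t)))[:2]+.0*ey[:2],.044+r*np.sin(t)+h*np.cos(t),1]
    x=W@X; v[t]=((K[0,2]+K[0,0]*x[0]/-x[2]-170)*2.4,(K[1,2]-K[1,1]*x[1]/-x[2]-120)*2.4); print(t,v[t])
if abs(v[.3][1]-157)<7 and np.linalg.norm(get_ft_force())<3: job_done(); print("done",get_time())
```

```text
0 (np.float64(379.4884642693698), np.float64(175.29130274883224))
0.15 (np.float64(380.03056163908894), np.float64(161.6664279029019))
0.25 (np.float64(380.7721412932537), np.float64(153.81455301247038))
0.3 (np.float64(381.2582757967457), np.float64(150.29415473241082))
the job is handed in; nothing more can be done
the job is handed in; nothing more can be done
```

I found the notch at +25 mm along the strip and pressed the key until it stopped hard at about its full 8 mm. The last picture shows the lid ajar (roughly 0.2–0.3 rad by my reading) and the loose things where they were; I took the hand away and handed the job in before the 61 s limit.

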